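Vent the soup carrier before it is opened

TASK

The soup in the green-banded carrier is served next, so let its steam off before the lid is unclipped: roll a fingertip around the knurled rim of its black vent screw to loosen it anticlockwise (seen from above) by two full turns, to within a quarter turn, then take the hand clear. Only touch the rim lightly from the side - do not pinch or grip the screw - and leave the blue-banded carrier's vent shut and the ladle, the pepper shaker and the cups where they are.

Things in the scene. Friction and masses are not known exactly. Their poses are not given: they have to be found in the camera images.
- green_carrier: insulated stainless-steel soup carrier, upright cylinder 230 mm across (handles and clips reach out to 145 mm from its axis), flat lid top 232 mm above its underside; green lid seal and a green ring (194 mm across) on the lid. Full and heavy: it does not move. Origin: centre of its underside, on the counter. Its lid is flat within 75 mm of the axis, but for the vent screw at the centre and the screw's boss (38 mm across, up to 236 mm high)
- blue_carrier: the same carrier with a blue seal and a blue ring on the lid; bystander
- green_vent (a joint): turning angle of the green carrier's vent screw, in rad: 0 = screwed shut, grows as it is turned anticlockwise seen from above (loosened), 6.28 per full turn. It starts shut or at most 0.2 rad (12 degrees) open. A full turn only cracks the seal, two open it; the thread ends at 3.3 turns. Stiff: it takes about 2 N along the rim to turn and stays where it is left. It climbs 2 mm per turn
- green_vent_rim (a point): centre of the green carrier's black vent screw, on its upright axis, half-way up the knurled rim. The rim is a plain upright cylinder 50 mm across and 20 mm high, of grippy ribbed plastic; shut, it spans 246 to 266 mm above the counter, this point at 256 mm, with the lid 14 mm below the rim's lower edge; the slightly raised top cap ends 3.5 mm above the rim
- green_vent_mark (a point): white index mark on top of the green vent screw, 19 mm from its axis; it turns with the screw and, when shut, points along the red line on the lid beside the screw (the carrier's own +x)
- blue_vent (a joint): turning angle of the blue carrier's vent screw in rad, 0 = shut; must stay shut
- blue_vent_rim (a point): centre of the blue carrier's vent screw, half-way up its rim; same size as the green one
- ladle: steel ladle lying on the counter, bowl 84 mm across and 36 mm high, handle 300 mm long lying along its +x. Origin: underside of the bowl. Loose bystander
- pepper: aluminium pepper shaker, 46 mm across, 90 mm tall, standing. Origin: centre of its foot. Loose bystander
- cups: stack of upturned white paper soup cups, 96 mm across, 150 mm tall. Origin: centre of its underside. Loose bystander

How it is judged (in metres and radians):
At the end, for the whole second after the job is handed in: The green carrier's vent screw stands at rest two full turns open (1.75 to 2.25 turns, 11.0 to 14.1 rad from shut); the blue one is still shut (within 0.3 rad); ladle, pepper shaker and cups within 30 mm of where they stood (value of joint green_vent between 10.99 and 14.15 rad and velocity of joint green_vent between -0.1 and 0.1 rad/s and value of joint blue_vent below 0.3 rad and distance of each of ladle, pepper, cups from where it was at the start of the episode below 0.03 m); the robot touches nothing.
It fails at once if the vent screw was pinched or pushed hard (more than 25 N on it) instead of lightly touched (contact force between the fingers and green_vent above 25 N).
It fails at once if the blue carrier's vent was opened (value of joint blue_vent above 0.3 rad).
It fails at once if the ladle was moved or lifted (distance of ladle from where it was at the start of the episode above 0.03 m).
It fails at once if the pepper shaker was moved or lifted (distance of pepper from where it was at the start of the episode above 0.03 m).
It fails at once if the cups were moved or lifted (distance of cups from where it was at the start of the episode above 0.03 m).
It also fails if it takes over 58 s, if anything falls off the work surface, if the arm or the gripper's body presses on something with over 40 N, if the wrist force passes 120 N, or if a joint passes its speed limit or range.

ROBOT

A 6-joint arm with a two-finger parallel gripper is mounted at the origin on the work surface. World frame = base frame: x ahead of the robot, y to its left, z up, the work surface at z = 0. Lengths are in m, angles in degrees, forces in N, time in s.
With the tool pointing down it reaches from about 0.25 to 0.725 m from the base axis. Payload 4 kg.
Tool frame: the origin (TCP) lies midway between the tips of the shut fingers; the grasp point (between the pads) lies 19 mm behind it; z points along the fingers, y is the line along which they close (so a half turn about z gives the same grasp; the last joint's range is limited). The gripper opens to 85 mm and grips with 20 to 120 N. Pads are 22 mm wide; open, the fingers measure 114 mm over their backs; the gripper's body (76 mm by 85 mm) begins 54 mm behind the grasp point. The pads swing forward as they close: fully open they stand 13 mm farther back than shut.
Start: joints at [-77.235, 13.785, 0.286, 76.501, 0, 90], TCP at [0.11, -0.488, 0.231] pointing down, gripper open.
Joint ranges: [-155.79, 155.79], [-60.16, 107.12], [-62.33, 73.08], [-114, 123.19], [-81.49, 82.49], [-180, 180]. Speed limits (degrees/s): [159.86, 159.86, 180, 180, 180, 180].

INTERFACE

Orientations are given as a 3x3 rotation matrix whose columns are the frame's x, y, z axes.
In Python, from rig import env gives the robot as it stands. The module is installed in compiled form; this text tells all that it offers.
- The arm moves only by the tool play_rows, never from a script. Its argument "deltas" is a list of rows, each a list of 3 entries, a list of its own where there are three numbers: the shift along the tool's x, y, z in mm, then the turn about the tool's z in rad, then the opening, from 0 (shut) to 1 (fully open). A call has 1 to 12 rows; each row shifts and turns the commanded pose from where the row before left it, along the tool's axes as they then stand; what a row does not reach is not made up. A row lasts 1/8 s, in which the tool goes at most 62.5 mm and 10.7 degrees, less where a joint would pass 70% of its speed; a pose out of reach is approached as far as the arm can. A call with a gripper value outside its range is refused whole. The fingers move at their own pace and stop on an object; "newtons" is the grip in N (left out, the last holds). Time passes only in rows, so rows that do not move let the fingers close. It gives the time, the measured TCP pose, the force, the opening and the grip force at its end, in the units of the state.
- env.sense(): the state, without advancing time (a new reading comes with each control period).
- env.camera(name): name is "side" or "top"; returns the picture (420x560x3 uint8, red, green, blue); there is no depth.
- env.camera_model(name): a dict with "camera_matrix" (3x3 intrinsics, pixels), "R" (3x3) and "t" (3): a world point X has camera coordinates R X + t. Camera axes: x right, y down, z forward; pixel columns grow to the right and rows downward; lengths in m; the calibration is good to about 2 mm. A picture is of the moment at which its call begins. camera_model takes no time and is no camera call.
- env.job_done(): hands the job in; it is judged then, once.
Trained networks look in the newest picture that a camera, given by its name, has taken for a name from the list of things; names that differ only in an ending like _2 or _b are one class to them, and where a whole thing is asked for, a point or a joint stands for the part that bears it (a point fixed in the world has none). Each returns a list of dicts, best first, with "p" (0 to 1); they miss things now and then, are a little off and sometimes report something else, mostly with a low value. They report only what shows in the picture. A call takes as long as a camera call.
- env.regions_of(camera, label): "region" (420x560 bool, what is visible of it) and "centre" ([row, column] in pixels, amid what is visible of it).
The state is a dict: "t": time; "joint_positions": joint angles; "qd": joint speeds; "effort": joint torques, N m; "ee_pos": TCP position; "eef_rot": TCP orientation; "ft_force": force on the tool from outside, world axes, zero at the start; "ft_torque": the same for the moment, N m; "opening": finger opening in m; "grip_force": force on a finger pad.
Only numpy, scipy, OpenCV 4.12 (cv2) and the standard library are available. Lean on these libraries where they do the work, as an engineer would, in place of code of your own. Each camera call takes 0.05 s, during which the arm holds its last target. There are 200 camera calls.

## Working session

There is one attempt and no reset: what is moved stays moved. The work goes in short steps, Python scripts to look and compute and a tool call to move; the robot and the scene stay as the last step left them, time stands still between calls to the robot, and variables do not carry over. Pictures are saved under pics/ and viewed, at most 10 in all, crops included, and the job is handed in when it is done.

Besides the shell and the picture viewer there is one more tool, called after "Request:" as a command line: name --argument value ..., lists and objects as JSON in quotes. play_rows: Moves the arm, as the interface text tells. Its arguments: {"type":"object","properties":{"deltas":{"type":"array","items":{"type":"array"}},"newtons":{"type":"number"}},"required":["deltas"]}

```bash
mkdir -p pics; cat > h.py <<'E'
from rig import env
import numpy as np, cv2
def at_z(cam,rc,z):
    m=env.camera_model(cam);K=np.array(m["camera_matrix"]);R=np.array(m["R"]);t=np.array(m["t"])
    d=R.T@np.linalg.inv(K)@np.array([rc[1],rc[0],1.]);c=-R.T@t
    return c+d*(z-c[2])/d[2]
def proj(cam,X):
    m=env.camera_model(cam);x=np.array(m["camera_matrix"])@(np.array(m["R"])@np.array(X)+np.array(m["t"]))
    return x[:2]/x[2]
def save(cam,n):
    im=env.camera(cam);cv2.imwrite(f"pics/{n}.png",im[:,:,::-1]);return im
E
python3 - <<'E'
from h import *
a=save("top","t0");b=save("side","s0")
cv2.imwrite("pics/both.png",cv2.resize(np.vstack([a,b])[:,:,::-1],(400,600)))
for c in("top","side"):
    m=env.camera_model(c);print(c,-np.array(m["R"]).T@np.array(m["t"]))
    for l,z in(("green_vent_rim",.266),("blue_vent_rim",.266),("green_vent_mark",.269),("green_carrier",.232),("ladle",.02),("pepper",.09),("cups",.15)):
        for r in env.regions_of(c,l)[:2]: print(l,round(r["p"],2),np.round(r["centre"],1),np.round(at_z(c,r["centre"],z),3),r["region"].sum())
s=env.sense();print(s["t"],s["ee_pos"],s["eef_rot"],s["opening"])
E
```

```text
top [ 0.29951724 -0.03300928  1.58195517]
blue_vent_rim 0.6 [178.8 192.5] [0.573 0.206 0.266] 274
green_vent_mark 0.8 [179.9 359.3] [ 0.558 -0.223  0.269] 327
green_vent_mark 0.16 [206.4 115.2] [0.506 0.404 0.269] 852
green_carrier 0.63 [187.7 359.3] [ 0.544 -0.227  0.232] 7081
ladle 0.97 [208.1 116.2] [0.54  0.483 0.02 ] 796
pepper 0.64 [238.3 274.1] [0.429 0.003 0.09 ] 199
cups 0.74 [188.8 199.6] [0.568 0.207 0.15 ] 7069
cups 0.65 [194.8 435.7] [ 0.533 -0.45   0.15 ] 1109
side [ 0.45243676 -0.44589939  1.50901493]
green_vent_rim 0.9 [265.8 309.3] [ 0.554 -0.225  0.266] 279
blue_vent_rim 0.72 [109.7 302.9] [0.586 0.206 0.266] 211
green_vent_mark 0.72 [270.2 310.7] [ 0.556 -0.237  0.269] 290
green_carrier 0.98 [277.7 309.8] [ 0.555 -0.249  0.232] 7158
ladle 0.64 [ 74.6 274.2] [0.531 0.474 0.02 ] 684
pepper 0.64 [207.1 255.1] [ 0.43  -0.005  0.09 ] 239
cups 0.64 [372.5 313. ] [ 0.542 -0.478  0.15 ] 1018
0.8 [ 0.11048181 -0.48763712  0.23134438] [[ 9.75280003e-01  2.20972655e-01  4.92915945e-05]
 [ 2.20972658e-01 -9.75280001e-01 -6.66234852e-05]
 [ 3.33511380e-05  7.58686475e-05 -9.99999997e-01]] 0.08558980399639939
```

View pics/t0.png

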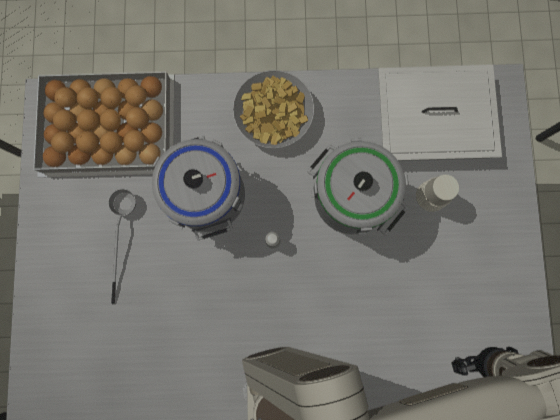

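View pics/s0.png

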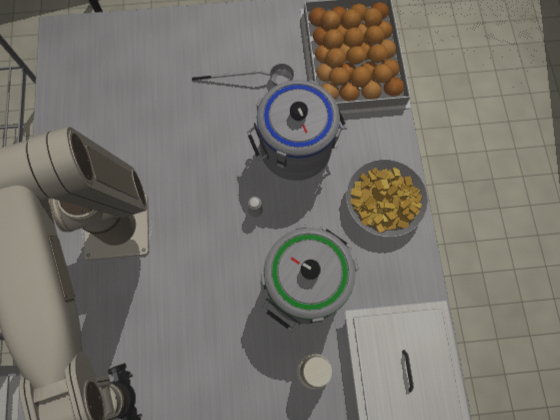

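Top view: green vent at about (363,181), red line pointing lower-left. Side view: green vent at about (310,269). The mark lies near the red line in both. Next I refine the screw's centre, and close and lift the gripper.

```bash
cat >> h.py <<'E'
def black(cam,im,g,w=16):
    u,v=np.round(proj(cam,g)).astype(int)
    p=im[v-w:v+w,u-w:u+w].max(2)<70
    n,l,st,ce=cv2.connectedComponentsWithStats(p.astype(np.uint8))
    i=1+np.argmax(st[1:,4]);return ce[i][1]+v-w,ce[i][0]+u-w,st[i]
E
python3 - <<'E'
from h import *
out=[]
for c in("top","side"):
    im=cv2.imread("pics/%s0.png"%c[0])
    r=black(c,im,[.556,-.226,.262]);print(c,r,at_z(c,r[:2],.262))
    g=im.astype(int);m=((g[:,:,1]-g[:,:,2]>40)&(g[:,:,1]-g[:,:,0]>20)).astype(np.uint8)
    n,l,st,ce=cv2.connectedComponentsWithStats(m);i=1+np.argmax(st[1:,4])
    h=cv2.convexHull(np.argwhere(l==i)[:,::-1].astype(np.int32));e=cv2.fitEllipse(h)
    print(st[i],e,at_z(c,e[0][::-1],.233))
    u,v=np.round(proj(c,[.556,-.226,.266])).astype(int)
    out.append(cv2.resize(im[v-25:v+25,u-25:u+25],(400,400),interpolation=cv2.INTER_CUBIC))
cv2.imwrite("pics/zoom.png",np.hstack(out))
E
```

```text
top (np.float64(180.6782945736434), np.float64(363.29457364341084), array([ 10,   7,  19,  20, 258], dtype=int32)) [ 0.55673428 -0.23411871  0.262     ]
[325 148  73  71 891] ((361.4237060546875, 182.98716735839844), (70.3853530883789, 72.90521240234375), 112.064208984375) [ 0.55633907 -0.2333131   0.233     ]
side (np.float64(269.9785714285714), np.float64(310.35714285714283), array([  6,  10,  20,  20, 280], dtype=int32)) [ 0.55608161 -0.23485489  0.262     ]
[ 272  235   76   75 1048] ((309.4689025878906, 271.7624206542969), (74.16470336914062, 75.6951904296875), 123.08643341064453) [ 0.55571969 -0.23426503  0.233     ]
```

View pics/zoom.png

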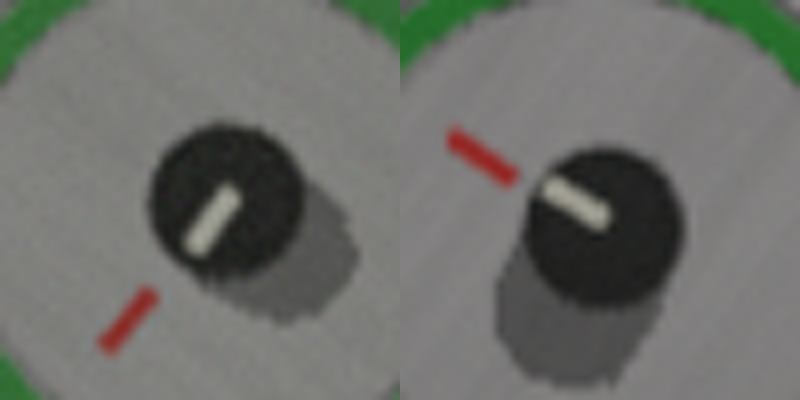

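Request:
play_rows --deltas '[[[0, 0, -30], 0, 0], [[0, 0, -30], 0, 0], [[0, 0, -30], 0, 0], [[0, 0, -20], 0, 0], [[0, 0, 0], 0, 0], [[0, 0, 0], 0, 0]]' --newtons 20

```text
t: 1.55
ee_pos: [0.1104, -0.4874, 0.3403]
eef_rot: [[0.975, 0.221, -0.0], [0.221, -0.975, 0.001], [-0.0, -0.001, -1.0]]
ft_force: [0.4, 0.2, -0.0]
opening: 0.0002
grip_force: 0.0
```

The screw is shut, its mark in line with the red line. Its centre is (0.556, -0.234): both cameras, ring and cap agree. I will stroke the near side of the rim with the 22 mm finger flank (tool x radial, +y stroke = anticlockwise), so I move to the pre-contact point.

Request:
play_rows --deltas '[[[40, -14, 0], 0, 0], [[45, -16, 0], 0, 0], [[45, -16, 0], 0, 0], [[45, -16, 0], 0, 0], [[45, -16, 0], 0, 0], [[45, -16, 0], 0, 0], [[45, -16, 0], 0, 0], [[45, -16, 0], 0, 0], [[45, -16, 0], 0, 0], [[42, -16, 0], 0, 0], [[0, 0, 0], 0, 0], [[0, 0, 0], 0, 0]]'

```text
t: 3.05
ee_pos: [0.506, -0.2358, 0.34]
eef_rot: [[0.975, 0.221, -0.003], [0.221, -0.975, 0.001], [-0.002, -0.001, -1.0]]
ft_force: [-0.6, -0.5, -0.3]
opening: -0.0002
grip_force: 0.0
```

Request:
play_rows --deltas '[[[0, 0, 30], 0, 0], [[0, 0, 30], 0, 0], [[0, 0, 22], 0, 0], [[0, 0, 10], 0, 0], [[0, 0, 0], 0, 0], [[3, 0, 0], 0, 0], [[3, 0, 0], 0, 0], [[0, 0, 0], 0, 0], [[0, 0, 0], 0, 0]]'

```text
t: 4.18
ee_pos: [0.5127, -0.2345, 0.2495]
eef_rot: [[0.975, 0.221, 0.0], [0.221, -0.975, -0.0], [0.0, 0.0, -1.0]]
ft_force: [0.5, -0.1, 0.7]
opening: -0.0003
grip_force: 0.0
```

```bash
python3 - <<'E'
from h import *
o=[]
for c in("top","side"):
    im=env.camera(c)[:,:,::-1];u,v=np.round(proj(c,[.54,-.234,.266])).astype(int)
    o.append(cv2.resize(im[v-40:v+40,u-40:u+40],(400,400),interpolation=cv2.INTER_CUBIC))
cv2.imwrite("pics/z1.png",np.hstack(o));s=env.sense();print(s["ee_pos"],s["ft_force"],s["t"])
E
```

```text
[ 0.51254157 -0.23447937  0.24935686] [ 0.31650318 -0.01440599 -0.121457  ] 4.275
```

View pics/z1.png

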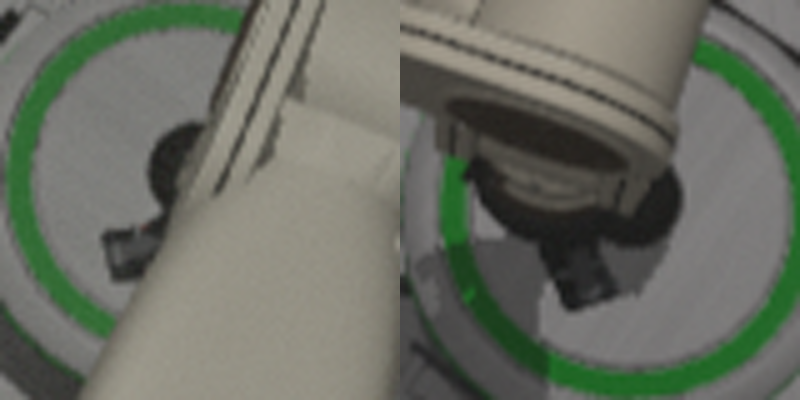

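The arm hides the mark; the gripper stands beside the screw without touching it. I now feel for contact.

Request:
play_rows --deltas '[[[2, 0, 0], 0, 0], [[2, 0, 0], 0, 0], [[1, 0, 0], 0, 0], [[0, 0, 0], 0, 0]]'

```text
t: 4.78
ee_pos: [0.5175, -0.2334, 0.2493]
eef_rot: [[0.975, 0.221, -0.0], [0.221, -0.975, 0.0], [-0.0, -0.0, -1.0]]
ft_force: [-0.1, -1.1, -0.6]
opening: 0.0002
grip_force: 0.0
```

Request:
play_rows --deltas '[[[1, 0, 0], 0, 0], [[0, 0, 0], 0, 0]]'

```text
t: 5.03
ee_pos: [0.5184, -0.2332, 0.2493]
eef_rot: [[0.975, 0.221, -0.0], [0.221, -0.975, 0.0], [-0.0, -0.0, -1.0]]
ft_force: [-0.8, 0.3, 0.5]
opening: -0.0001
grip_force: 0.0
```

Request:
play_rows --deltas '[[[1, 0, 0], 0, 0], [[0, 0, 0], 0, 0]]'

```text
t: 5.28
ee_pos: [0.5194, -0.233, 0.2493]
eef_rot: [[0.975, 0.221, 0.0], [0.221, -0.975, -0.0], [0.0, 0.0, -1.0]]
ft_force: [-0.6, -0.2, 0.1]
opening: 0.0
grip_force: 0.0
```

Request:
play_rows --deltas '[[[0.7, 0, 0], 0, 0], [[0, 0, 0], 0, 0]]'

```text
t: 5.52
ee_pos: [0.52, -0.2328, 0.2493]
eef_rot: [[0.975, 0.221, 0.0], [0.221, -0.975, 0.0], [0.0, -0.0, -1.0]]
ft_force: [0.2, 1.3, -0.8]
opening: 0.0002
grip_force: 0.0
```

Request:
play_rows --deltas '[[[0.7, 0, 0], 0, 0], [[0, 0, 0], 0, 0]]'

```text
t: 5.78
ee_pos: [0.5202, -0.2328, 0.2493]
eef_rot: [[0.975, 0.221, -0.001], [0.221, -0.975, -0.0], [-0.001, -0.0, -1.0]]
ft_force: [-2.3, 0.6, 0.4]
opening: 0.0003
grip_force: 1.1
```

Request:
play_rows --deltas '[[[0.7, 0, 0], 0, 0], [[0, 0, 0], 0, 0]]'

```text
t: 6.02
ee_pos: [0.5203, -0.2328, 0.2493]
eef_rot: [[0.975, 0.22, -0.002], [0.22, -0.975, -0.0], [-0.002, -0.0, -1.0]]
ft_force: [-4.8, -1.6, 2.9]
opening: 0.0001
grip_force: 2.5
```

Contact, about 4.5 N/mm of commanded push. First trial stroke.

Request:
play_rows --deltas '[[[0.7, 0, 0], 0, 0], [[0, 3, 0], 0, 0], [[0, 3, 0], 0, 0], [[0, 3, 0], 0, 0]]'

```text
t: 6.52
ee_pos: [0.522, -0.2409, 0.2493]
eef_rot: [[0.975, 0.221, -0.004], [0.221, -0.975, 0.001], [-0.004, -0.002, -1.0]]
ft_force: [-7.5, 1.0, 4.0]
opening: 0.0002
grip_force: 3.6
```

Request:
play_rows --deltas '[[[0, 3, 0], 0, 0], [[0, 3, 0], 0, 0], [[0, 3, 0], 0, 0]]'

```text
t: 6.9
ee_pos: [0.5245, -0.2498, 0.2494]
eef_rot: [[0.975, 0.221, -0.003], [0.221, -0.975, 0.0], [-0.003, -0.001, -1.0]]
ft_force: [-5.2, 0.2, 2.2]
opening: -0.0
grip_force: 2.7
```

Request:
play_rows --deltas '[[[-6, 0, 0], 0, 0], [[0, -18, 0], 0, 0], [[4, 0, 0], 0, 0], [[2, 0, 0], 0, 0], [[0, 0, 0], 0, 0]]'

```text
t: 7.52
ee_pos: [0.5202, -0.2316, 0.2495]
eef_rot: [[0.975, 0.221, -0.004], [0.221, -0.975, 0.001], [-0.004, -0.001, -1.0]]
ft_force: [-7.0, 3.1, 4.3]
opening: 0.0002
grip_force: 3.6
```

Request:
play_rows --deltas '[[[0, 6, 0], 0, 0], [[0, 6, 0], 0, 0], [[0, 6, 0], 0, 0], [[-6, 0, 0], 0, 0], [[0, -18, 0], 0, 0], [[6, 0, 0], 0, 0], [[0, 6, 0], 0, 0], [[0, 6, 0], 0, 0], [[0, 6, 0], 0, 0], [[-6, 0, 0], 0, 0], [[0, -18, 0], 0, 0], [[6, 0, 0], 0, 0]]'

```text
t: 9.02
ee_pos: [0.5205, -0.2305, 0.2495]
eef_rot: [[0.975, 0.222, -0.003], [0.222, -0.975, 0.0], [-0.003, -0.001, -1.0]]
ft_force: [-15.1, 0.6, 4.6]
opening: -0.0001
grip_force: 8.0
```

Request:
play_rows --deltas '[[[0, 6, 0], 0, 0], [[0, 6, 0], 0, 0], [[0, 6, 0], 0, 0], [[-6, 0, 0], 0, 0], [[-50, -18, -30], 0, 0], [[-50, 0, -30], 0, 0], [[-50, 0, 0], 0, 0], [[0, 0, 0], 0, 0]]'

```text
t: 10.02
ee_pos: [0.368, -0.2669, 0.3105]
eef_rot: [[0.976, 0.218, 0.002], [0.218, -0.976, -0.001], [0.002, 0.002, -1.0]]
ft_force: [0.7, -0.2, 0.2]
opening: 0.0003
grip_force: 0.0
```

```bash
python3 - <<'E'
from h import *
o=[]
for c in("top","side"):
    im=env.camera(c)[:,:,::-1];cv2.imwrite("pics/c_%s.png"%c,im);u,v=np.round(proj(c,[.556,-.234,.266])).astype(int)
    o.append(cv2.resize(im[v-25:v+25,u-25:u+25],(400,400),interpolation=cv2.INTER_CUBIC))
cv2.imwrite("pics/z2.png",np.hstack(o))
E
```

```text
(no output)
```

View pics/z2.png

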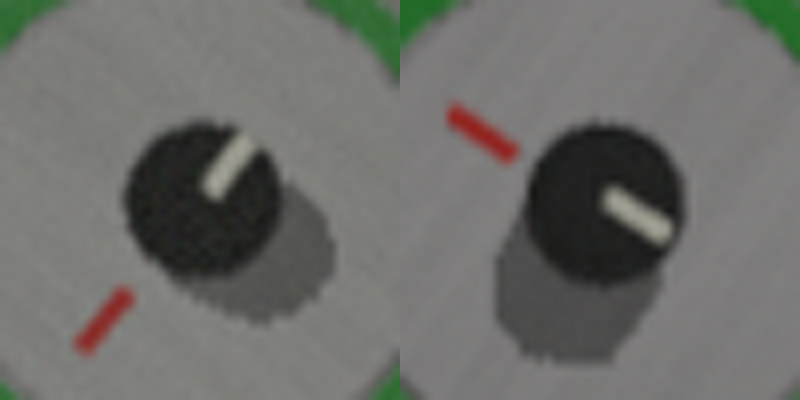

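The mark now points opposite the red line: about half a turn (≈3.1 rad) after four strokes, ~0.77 rad each. Nine more radians to go; I go back with a softer touch-down.

Request:
play_rows --deltas '[[[50, 0, 0], 0, 0], [[50, 0, 30], 0, 0], [[50, 0, 31], 0, 0], [[3, 0, 0], 0, 0], [[1.5, 0, 0], 0, 0], [[0, 0, 0], 0, 0]]'

```text
t: 10.88
ee_pos: [0.5202, -0.2323, 0.2481]
eef_rot: [[0.975, 0.221, -0.001], [0.221, -0.975, 0.001], [-0.001, -0.001, -1.0]]
ft_force: [-2.6, 0.3, -2.4]
opening: -0.0001
grip_force: 1.5
```

```bash
cat >> h.py <<'E'
def angle(cam,im,C=(.556,-.234),z=.2685,red=False):
    # angle of mark (bright pixels on cap) in world, on plane z
    u,v=proj(cam,[*C,z]);p=[]
    for r in range(int(v)-13,int(v)+14):
        for c in range(int(u)-13,int(u)+14):
            X=at_z(cam,(r,c),z)[:2]-C
            if np.hypot(*X)<.022 and im[r,c].min()>105: p.append(X)
    m=np.mean(p,0);return np.degrees(np.arctan2(m[1],m[0])),len(p),np.hypot(*m)
E
python3 - <<'E'
from h import *
for c in("top","side"):
    print(c,angle(c,cv2.imread("pics/%s0.png"%c[0])),angle(c,cv2.imread("pics/c_%s.png"%c),z=.2695))
E
```

```text
top (np.float64(133.86157595904086), 22, np.float64(0.009112164035720557)) (np.float64(-30.789747691692565), 19, np.float64(0.01298674647888993))
side (np.float64(132.900793100156), 19, np.float64(0.011765239384866266)) (np.float64(-26.564504577512913), 22, np.float64(0.010571211522233701))
```

Request:
play_rows --deltas '[[[1, 0, -1], 0, 0], [[0, 6, 0], 0, 0], [[0, 6, 0], 0, 0], [[0, 6, 0], 0, 0], [[-6, 0, 0], 0, 0], [[0, -18, 0], 0, 0], [[5, 0, 0], 0, 0], [[1, 6, 0], 0, 0], [[0, 6, 0], 0, 0], [[0, 6, 0], 0, 0], [[-6, 0, 0], 0, 0], [[0, -18, 0], 0, 0]]'

```text
t: 12.38
ee_pos: [0.5159, -0.2337, 0.2492]
eef_rot: [[0.976, 0.22, 0.001], [0.22, -0.976, -0.0], [0.001, 0.0, -1.0]]
ft_force: [1.1, -0.3, -0.1]
opening: 0.0
grip_force: 0.0
```

Request:
play_rows --deltas '[[[5, 0, 0], 0, 0], [[1, 6, 0], 0, 0], [[0, 6, 0], 0, 0], [[0, 6, 0], 0, 0], [[-6, 0, 0], 0, 0], [[0, -18, 0], 0, 0], [[5, 0, 0], 0, 0], [[1, 6, 0], 0, 0], [[0, 6, 0], 0, 0]]'

```text
t: 13.5
ee_pos: [0.5226, -0.2434, 0.2496]
eef_rot: [[0.975, 0.222, -0.004], [0.222, -0.975, 0.0], [-0.004, -0.001, -1.0]]
ft_force: [-7.3, 0.8, 5.7]
opening: 0.0
grip_force: 3.2
```

Request:
play_rows --deltas '[[[0, 6, 0], 0, 0], [[-6, 0, 0], 0, 0], [[-50, -18, -30], 0, 0], [[-50, 0, -30], 0, 0], [[-50, 0, 0], 0, 0], [[0, 0, 0], 0, 0]]'

```text
t: 14.25
ee_pos: [0.3674, -0.2672, 0.3104]
eef_rot: [[0.976, 0.218, 0.002], [0.218, -0.976, -0.001], [0.001, 0.002, -1.0]]
ft_force: [1.2, 0.6, -0.0]
opening: -0.0
grip_force: 0.0
```

```bash
python3 - <<'E'
from h import *
o=[]
for c in("top","side"):
    im=env.camera(c)[:,:,::-1];print(angle(c,im,z=.2715));u,v=np.round(proj(c,[.556,-.234,.266])).astype(int)
    o.append(cv2.resize(im[v-25:v+25,u-25:u+25],(400,400),interpolation=cv2.INTER_CUBIC))
cv2.imwrite("pics/z3.png",np.hstack(o));print(env.sense()["ee_pos"])
E
```

```text
(np.float64(123.09791622561126), 19, np.float64(0.01095830854597825))
(np.float64(124.18756220374343), 19, np.float64(0.012167003076817779))
[ 0.36976854 -0.26702746  0.30965836]
```

View pics/z3.png

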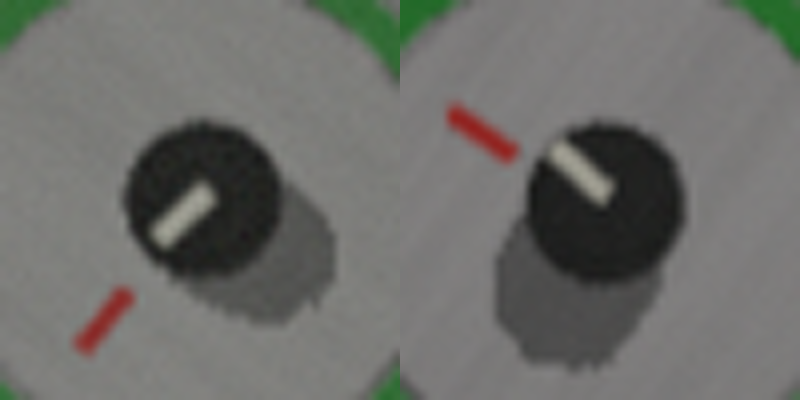

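The mark is back at the red line, about 10° short of one full turn (≈6.1 rad), so 0.75 rad per stroke. About 8.5 more strokes.

Request:
play_rows --deltas '[[[50, 0, 0], 0, 0], [[50, 0, 30], 0, 0], [[50, 0, 30], 0, 0], [[4, 0, 0], 0, 0], [[0.5, 0, 0], 0, 0], [[0, 0, 0], 0, 0]]'

```text
t: 15.1
ee_pos: [0.5202, -0.2326, 0.2493]
eef_rot: [[0.975, 0.221, -0.0], [0.221, -0.975, 0.0], [0.0, -0.0, -1.0]]
ft_force: [-2.2, 0.1, -1.3]
opening: -0.0001
grip_force: 1.0
```

Request:
play_rows --deltas '[[[1, 0, -1], 0, 0], [[0, 6, 0], 0, 0], [[0, 6, 0], 0, 0], [[0, 6, 0], 0, 0], [[-6, 0, 0], 0, 0], [[0, -18, 0], 0, 0], [[5, 0, 0], 0, 0], [[1, 6, 0], 0, 0], [[0, 6, 0], 0, 0], [[0, 6, 0], 0, 0], [[-6, 0, 0], 0, 0], [[0, -18, 0], 0, 0]]'

```text
t: 16.6
ee_pos: [0.5153, -0.234, 0.2501]
eef_rot: [[0.976, 0.219, 0.001], [0.219, -0.976, -0.0], [0.001, 0.0, -1.0]]
ft_force: [0.3, 0.4, -0.1]
opening: 0.0001
grip_force: 0.0
```

Request:
play_rows --deltas '[[[5, 0, 0], 0, 0], [[1, 6, 0], 0, 0], [[0, 6, 0], 0, 0], [[0, 6, 0], 0, 0], [[-6, 0, 0], 0, 0], [[0, -18, 0], 0, 0], [[5, 0, 0], 0, 0], [[1, 6, 0], 0, 0], [[0, 6, 0], 0, 0]]'

```text
t: 17.73
ee_pos: [0.5226, -0.2437, 0.2506]
eef_rot: [[0.975, 0.222, -0.003], [0.222, -0.975, 0.0], [-0.003, -0.001, -1.0]]
ft_force: [-5.7, 0.8, 5.0]
opening: 0.0005
grip_force: 2.5
```

Request:
play_rows --deltas '[[[0, 6, 0], 0, 0], [[-6, 0, 0], 0, 0], [[0, -18, 0], 0, 0], [[5, 0, -1], 0, 0], [[1, 6, 0], 0, 0], [[0, 6, 0], 0, 0], [[0, 6, 0], 0, 0], [[-6, 0, 0], 0, 0], [[0, -18, 0], 0, 0], [[5, 0, 0], 0, 0], [[1, 6, 0], 0, 0], [[0, 6, 0], 0, 0]]'

```text
t: 19.23
ee_pos: [0.5227, -0.2437, 0.2517]
eef_rot: [[0.975, 0.222, -0.003], [0.222, -0.975, 0.0], [-0.003, -0.001, -1.0]]
ft_force: [-5.6, 0.8, 4.7]
opening: 0.0002
grip_force: 2.5
```

Request:
play_rows --deltas '[[[0, 6, 0], 0, 0], [[-6, 0, 0], 0, 0], [[0, -18, 0], 0, 0], [[5, 0, 0], 0, 0], [[1, 6, 0], 0, 0], [[0, 6, 0], 0, 0], [[0, 6, 0], 0, 0], [[-6, 0, 0], 0, 0], [[0, -18, 0], 0, 0], [[5, 0, 0], 0, 0], [[1, 6, 0], 0, 0], [[0, 6, 0], 0, 0]]'

```text
t: 20.72
ee_pos: [0.5226, -0.2437, 0.2516]
eef_rot: [[0.975, 0.222, -0.003], [0.222, -0.975, 0.0], [-0.003, -0.001, -1.0]]
ft_force: [-4.0, 0.8, 2.7]
opening: 0.0001
grip_force: 2.5
```

Request:
play_rows --deltas '[[[0, 6, 0], 0, 0], [[-6, 0, 0], 0, 0], [[-50, -18, -30], 0, 0], [[-50, 0, -30], 0, 0], [[-50, 0, 0], 0, 0], [[0, 0, 0], 0, 0]]'

```text
t: 21.48
ee_pos: [0.3669, -0.2675, 0.3125]
eef_rot: [[0.976, 0.218, 0.002], [0.218, -0.976, -0.002], [0.001, 0.002, -1.0]]
ft_force: [-0.2, -0.1, 0.3]
opening: 0.0
grip_force: 0.0
```

```bash
python3 - <<'E'
from h import *
o=[]
for c in("top","side"):
    im=env.camera(c)[:,:,::-1];print(angle(c,im,z=.2735));u,v=np.round(proj(c,[.556,-.234,.266])).astype(int)
    o.append(cv2.resize(im[v-25:v+25,u-25:u+25],(400,400),interpolation=cv2.INTER_CUBIC))
cv2.imwrite("pics/z4.png",np.hstack(o));print(env.sense()["ee_pos"])
E
```

```text
(np.float64(100.3448895108356), 24, np.float64(0.01152872239061129))
(np.float64(105.97755587431259), 17, np.float64(0.012436513946680227))
[ 0.36920678 -0.26729435  0.3116611 ]
```

View pics/z4.png

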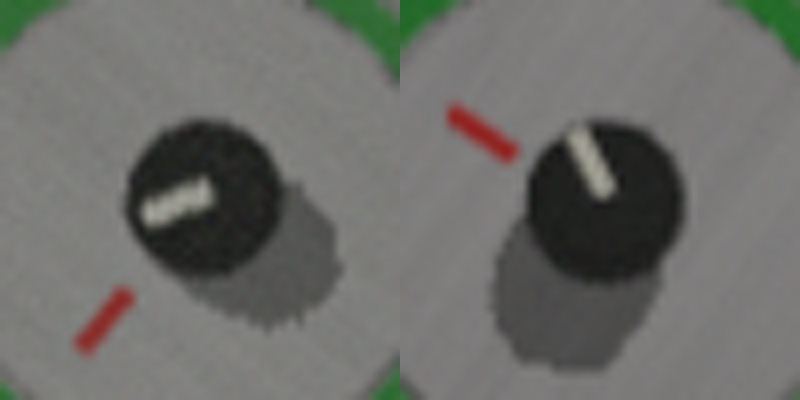

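The mark stands about 33° short of the red line on the second lap: ≈12.0 rad (1.91 turns), well inside 10.99 to 14.15. The hand is clear, so I hand in.

```bash
python3 -c "
from rig import env
print(env.job_done())"
```

```text
the job is handed in; nothing more can be done
None
```

I loosened the green vent about 1.9 turns anticlockwise (tolerance 1.75 to 2.25, read off the index mark) with light side strokes, took the hand clear, left everything else alone, and handed the job in; no verdict came back.

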